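Lay out the coffee corner round the scale and the tamping mat

TASK

Lay out the coffee corner: stand the dosing cup in the middle of the scale's weighing platform and the tamper upright in the middle of the blue tamping mat. Stand the honey jar to the left of the scale, level with the middle of the platform (so in line with the cup), and the red-capped spice jar behind the mat, level with the middle of its back edge, each upright on the worktop with a gap of 2.5 cm to the scale or the mat (left and behind as seen from the robot, square to the scale's and the mat's own sides). Leave the mug, the filter basket and the black capsule where they are.

Things in the scene. Friction and masses are not known exactly. Their poses are not given: they have to be found in the camera images.
- scale: Flat black digital scale, 140 (x) x 105 (y) x 18 mm, fixed. Origin: centre of its underside. Its x axis points along its long side, away from the robot (display and buttons at the -x end, near the robot); y to its left. Turned at most 0.15 rad from the robot's axes.
- platform (a point): Middle of the scale's weighing platform (the plain area behind the display), at the height of its top, 18 mm above the worktop (a thing set on it rests 16 mm above the worktop); it lies 20 mm along the scale's x axis from the scale's origin.
- tamping_mat: Flat blue rubber tamping mat with a thin light frame line, 80 (x) x 110 (y) x 6 mm, fixed (not the larger blue notebook far to the right). Wall cupboards overhang the back of the worktop (x over 0.63, z over 0.45): keep the wrist clear. Origin: centre of its underside. x points away from the robot to its back edge, y to its left. Turned at most 0.15 rad from the robot's axes.
- dosing_cup: Open round dark grey dosing cup, 60 mm diameter, 47 mm high, walls straight; grasp it across the outside; the one on the open front of the worktop, not the dark one far back by the milk jug. Origin: centre of its underside, z up; loose, starts upright.
- honey_jar: Round amber honey jar with a gilt lid, 58 mm diameter, 74 mm high. Origin: centre of its underside, z up; loose, starts upright.
- spice_jar: Slim round glass spice jar with a red cap and a green label, 45 mm diameter, 106 mm high, body 42 mm across; the only one on the open front of the worktop (others may stand far back at the wall). Origin: centre of its underside, z up; loose, starts upright.
- tamper: Coffee tamper: round steel foot 58 mm diameter and about 25 mm high, dark wooden handle up to 36 mm thick from 30 to 88 mm height; grasp the handle. Origin: centre of its underside, z up; loose, starts upright.
- mug: Bystander: small white mug with a pale blue pattern, 62 mm across, 88 mm with its handle, 50 mm high. On the right of the work, in front of the lemons and the jug. Leave it alone. Origin: middle of its underside's bounding box (the middle of mug and handle).
- filter_basket: Bystander: round steel filter basket, 69 mm diameter, 24 mm high. Leave it alone. Origin: centre of its underside.
- capsule: Bystander: small black coffee capsule, 37 mm diameter, 27 mm high. Leave it alone. Origin: centre of its underside.
Mind the look-alikes: they are no part of the job. Leave any pink look-alike of the honey_jar alone. What is shaped like the spice_jar but purple is not meant.

How it is judged:
By the outcome, as a careful person would: the job done as asked, in the order asked, and still so for the second after the job is handed in, with the robot touching nothing.
It also fails if it takes over 128 s, if anything falls off the work surface, if the arm or the gripper's body presses on something with over 40 N, if the wrist force passes 120 N, or if a joint passes its speed limit or range.

ROBOT

A 7-joint arm with a two-finger parallel gripper is mounted at the origin on a cart in front of the work surface, level with it; the furniture and walls round the work are solid. World frame = base frame: x ahead of the robot, y to its left, z up, the work surface at z = 0. Lengths are in m, angles in degrees, forces in N, time in s.
With the tool pointing down it reaches from about 0.4 to 0.875 m from the base axis. Payload 6.5 kg.
Tool frame: the origin (TCP) lies midway between the tips of the shut fingers; the grasp point (between the pads) lies 19 mm behind it (r.grip_point_offset is the distance from the TCP to the grasp point, in m); z points along the fingers, y is the line along which they close (so a half turn about z gives the same grasp; the last joint's range is limited). The gripper opens to 88 mm and grips with 3 to 60 N. Pads are 18 mm wide; open, the fingers measure 123 mm over their backs; the gripper's body (75 mm by 187 mm) begins 45 mm behind the grasp point.
Start: joints at [-68.308, 30.733, -0.252, 88.115, 0.149, 61.152, -4.079], TCP at [0.28, 0.587, 0.239] pointing down, gripper open.
Joint ranges: [-154.64, 154.64], [-21.42, 123.67], [-72.66, 72.17], [13.99, 137.28], [-74.86, 254.86], [10.95, 109.41], [-158.01, 158.01]. Speed limits (degrees/s): [136.94, 136.94, 180, 180, 180, 180, 180].

INTERFACE

Orientations are given as a 3x3 rotation matrix whose columns are the frame's x, y, z axes.
In Python, from cell import sensors, imaging, ticket, r gives the robot as it stands.
- The arm moves only by the tool carry_out, never from a script. Its argument "plan" is a list of rows, each a list of 6 numbers: the shift along the tool's x, y, z each as a share of 0.6 m, from -1 to 1, then the turn, a rotation vector about the tool's x, y, z each as a share of 60 degrees, from -1 to 1. A call has 1 to 12 rows; each row is the pose to reach, as a shift and turn from the pose commanded when the call began, along the tool's axes at that moment; what a row does not reach only later rows make up. A row lasts 1/12 s, in which the tool goes at most 41.7 mm and 7.16 degrees, less where a joint would pass 70% of its speed; a pose out of reach is approached as far as the arm can. A call with a number of a shift or a turn outside -1 to 1 is refused whole. A call with a gripper value outside its range is refused whole. "fingers" is the opening, from 0 (shut) to 1 (fully open), set as the call begins (left out, the last holds). The fingers move at their own pace and stop on an object; the grip force is fixed at half the most. Time passes only in rows, so rows that repeat a pose let the fingers close. It gives the time, the measured TCP pose, the force, the opening and the grip force at its end, in the units of the state.
- sensors.get_state(): the state, without advancing time (a new reading comes with each control period).
- imaging.snapshot(name): name is "side" or "top" or "wrist"; returns a dict with "image" (400x640x3 uint8, blue, green, red), "mtx" (3x3 intrinsics, pixels), "R" (3x3) and "t" (3): a world point X has camera coordinates R X + t; the wrist camera has in their place "mount" (4x4, takes a point from camera to tool coordinates, whose origin is the TCP and whose axes are the flange's). Camera axes: x right, y down, z forward; pixel columns grow to the right and rows downward; lengths in m; the calibration is good to about 2 mm. A picture is of the moment at which its call begins: read the wrist's pose just before it. There is no depth.
- ticket.hand_in(): hands the job in; it is judged then, once.
The state is a dict: "t": time; "joint_positions": joint angles; "qd": joint speeds; "tau": joint torques, N m; "tcp_pos": TCP position; "tool_rot": TCP orientation; "contact_force": force on the tool from outside, world axes, zero at the start; "ft_torque": the same for the moment, N m; "gripper_width": opening from 0.0 (shut) to 1.0 (fully open); "grasp_force": force on a finger pad.
Only numpy, scipy, OpenCV 4.12 (cv2) and the standard library are available. Lean on these libraries where they do the work, as an engineer would, in place of code of your own. Each camera call takes 0.05 s, during which the arm holds its last target. There are 200 camera calls.

## Working session

There is one attempt and no reset: what is moved stays moved. The work goes in short steps, Python scripts to look and compute and a tool call to move; the robot and the scene stay as the last step left them, time stands still between calls to the robot, and variables do not carry over. Pictures are saved under pics/ and viewed, at most 17 in all, crops included, and the job is handed in when it is done.

Besides the shell and the picture viewer there is one more tool, called after ">>>" as name(argument=value, ...), one argument or row to a line, values as JSON. carry_out: Moves the arm, as the interface text tells. Its arguments: {"type":"object","properties":{"plan":{"type":"array"},"fingers":{"type":"number"}},"required":["plan"]}

```bash
mkdir -p pics; ls
python3 - <<'E'
from cell import sensors, imaging, r
import cv2,pickle,numpy as np
s=sensors.get_state(); print(s['t'],s['tcp_pos'],np.round(s['tool_rot'],3).tolist(),s['gripper_width'],r.grip_point_offset)
for n in('side','top','wrist'):
    d=imaging.snapshot(n); pickle.dump((s,d),open(f'pics/{n}0.pkl','wb')); cv2.imwrite(f'pics/{n}0.png',d['image'])
    print(n,{k:np.round(v,3).tolist() for k,v in d.items() if k!='image'})
E
```

```text
pics
0.0 [0.27945643 0.58619101 0.23785954] [[-0.903, 0.43, -0.001], [0.43, 0.903, -0.002], [-0.0, -0.002, -1.0]] 0.999245832300464 0.0187
side {'mtx': [[409.195, 0.0, 318.541], [0.0, 409.195, 202.394], [0.0, 0.0, 1.0]], 'R': [[0.91, -0.415, 0.005], [-0.275, -0.613, -0.741], [0.31, 0.673, -0.672]], 't': [-0.46, 0.18, 1.275]}
top {'mtx': [[418.264, 0.0, 313.635], [0.0, 418.264, 201.131], [0.0, 0.0, 1.0]], 'R': [[0.141, -0.99, 0.006], [-0.958, -0.138, -0.25], [0.249, 0.029, -0.968]], 't': [-0.066, 0.513, 1.459]}
wrist {'mtx': [[281.868, 0.0, 315.122], [0.0, 281.868, 205.937], [0.0, 0.0, 1.0]], 'mount': [[0.0, -0.966, -0.26, 0.067], [1.0, 0.0, 0.001, 0.0], [-0.0, -0.26, 0.966, -0.146], [0.0, 0.0, 0.0, 1.0]]}
```

View pics/top0.png

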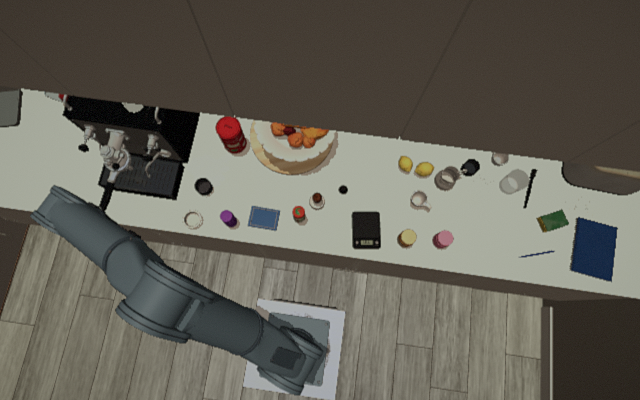

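View pics/side0.png

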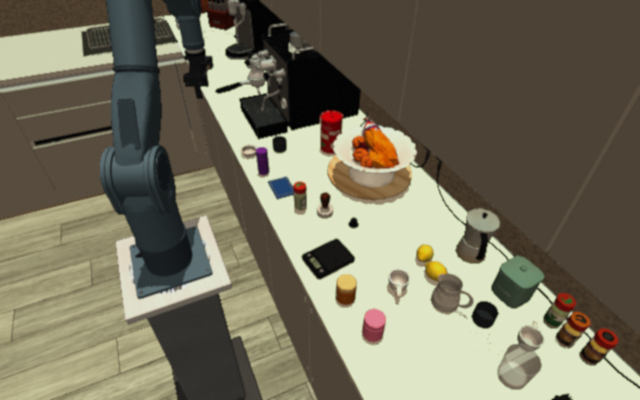

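Top view: scale (366,230), mat (264,218), honey (407,238), pink look-alike (443,239), red-capped spice (299,213), purple look-alike (228,218), tamper (317,200), dark cup (203,186), other dark cup by the jug (470,167), basket (193,220), capsule (343,189), mug (419,200). The side view agrees: scale (328,258), honey (346,290), spice (300,197), tamper (325,205), cup (280,144), mat (281,187). The dosing cup meant is the one at (203,186), on the open worktop; (470,167) is far back by the jug.

```bash
cat > h.py <<'E'
import cv2,pickle,numpy as np
def cam(s,d):
    "world->camera R,t"
    if 'R' in d: return np.array(d['R']),np.array(d['t'])
    T=np.eye(4);T[:3,:3]=s['tool_rot'];T[:3,3]=s['tcp_pos']
    M=np.linalg.inv(T@np.array(d['mount'])); return M[:3,:3],M[:3,3]
def ray(c,uv):
    s,d=c;R,t=cam(s,d); v=np.linalg.inv(d['mtx'])@[uv[0],uv[1],1]; return -R.T@t,R.T@v
def onz(c,uv,z):
    o,v=ray(c,uv); return o+v*(z-o[2])/v[2]
def proj(c,X):
    s,d=c;R,t=cam(s,d);p=d['mtx']@(R@X+t);return p[:2]/p[2]
def tri(l):
    A=0;b=0;P=[]
    for c,uv in l:
        o,v=ray(c,uv);v=v/np.linalg.norm(v);Q=np.eye(3)-np.outer(v,v);A=A+Q;b=b+Q@o
    return np.linalg.solve(A,b)
def load(n): return pickle.load(open(f'pics/{n}.pkl','rb'))
def snap(n,name):
    from cell import sensors,imaging
    s=sensors.get_state();d=imaging.snapshot(n);pickle.dump((s,d),open(f'pics/{name}.pkl','wb'));cv2.imwrite(f'pics/{name}.png',d['image']);return s,d
E
python3 - <<'E'
from h import *
t=load('top0');s=load('side0')
for n,a,b in [('scale',(366,230),(328,258)),('mat',(264,218),(281,187)),('honey',(407,238),(346,290)),('spice',(299,213),(300,197)),('tamper',(317,200),(325,206)),('cup',(203,186),(280,144)),('capsule',(343,189),(353,222)),('basket',(193,220),(249,152)),('mug',(419,200),(398,281)),('purple',(228,218),(263,161))]:
    print(n,tri([(t,a),(s,b)]).round(3),onz(t,a,.02).round(3))
a=cv2.resize(t[1]['image'][150:260,170:470],None,fx=2.66,fy=2.66,interpolation=2)
b=cv2.resize(s[1]['image'][120:320,230:420],None,fx=3,fy=3,interpolation=2)
cv2.imwrite('pics/ct.png',a);cv2.imwrite('pics/cs.png',b)
E
```

```text
scale [ 0.448 -0.2    0.008] [ 0.447 -0.199  0.02 ]
mat [0.438 0.184 0.007] [0.438 0.182 0.02 ]
honey [ 0.434 -0.347  0.037] [ 0.439 -0.351  0.02 ]
spice [0.464 0.055 0.052] [0.475 0.056 0.02 ]
tamper [ 0.53  -0.003  0.033] [ 0.535 -0.003  0.02 ]
cup [0.526 0.431 0.022] [0.527 0.431 0.02 ]
capsule [ 0.592 -0.095  0.012] [ 0.591 -0.095  0.02 ]
basket [0.394 0.444 0.011] [0.393 0.441 0.02 ]
mug [ 0.584 -0.38   0.035] [ 0.59  -0.384  0.02 ]
purple [0.412 0.307 0.052] [0.419 0.314 0.02 ]
```

View pics/cs.png

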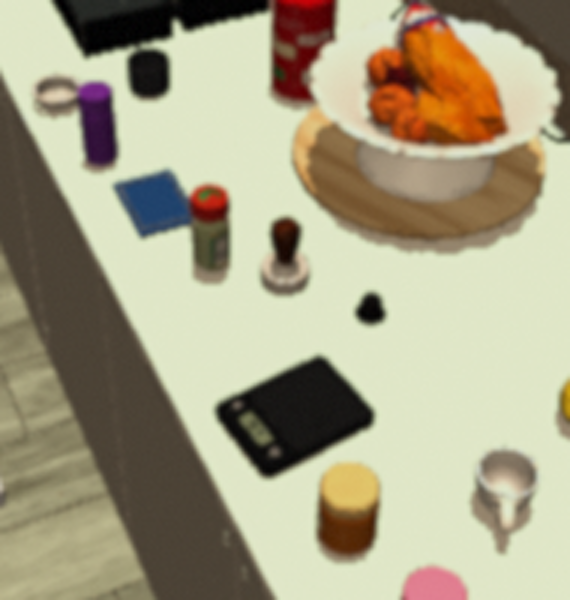

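The enlarged crop confirms the targets. In crop pixels: dosing cup (149,74), tamper (285,255), spice (210,232), honey (348,508), scale (296,415), mat (153,203). Triangulated heights are plausible. Next I move the wrist camera over the cup.

```bash
cat >> h.py <<'E'
def go(X,yaw=None,n=0):
    "print row (shares) to bring TCP to X, tool y axis at world angle yaw (deg), vertical"
    from cell import sensors
    from scipy.spatial.transform import Rotation as Ro
    s=sensors.get_state();R=np.array(s['tool_rot']);p=np.array(s['tcp_pos'])
    a=np.radians(yaw) if yaw is not None else np.arctan2(R[1,1],R[0,1])
    y=np.array([np.cos(a),np.sin(a),0]);z=np.array([0,0,-1.]);G=np.c_[np.cross(y,z),y,z]
    print('t %.2f tcp'%s['t'],p.round(4),'yaw %.1f'%np.degrees(np.arctan2(R[1,1],R[0,1])),'w %.3f'%s['gripper_width'],'j7 %.0f'%s['joint_positions'][6])
    print('row',(R.T@(np.array(X)-p)/.6).round(3).tolist()+(Ro.from_matrix(R.T@G).as_rotvec(degrees=True)/60).round(3).tolist())
E
python3 - <<'E'
from h import *
go([.48,.42,.24])
t=load('top0')
for n,uv in [('tray',(182,170)),('tray',(180,198)),('board',(295,173)),('board',(252,160)),('board',(335,165))]: print(n,onz(t,uv,.03).round(3))
E
```

```text
t 0.15 tcp [0.2795 0.5863 0.2381] yaw 64.5 w 0.999 j7 -4
row [-0.421, -0.107, -0.003, -0.001, 0.0, 0.0]
tray [0.575 0.52  0.03 ]
tray [0.467 0.503 0.03 ]
board [0.625 0.094 0.03 ]
board [0.653 0.264 0.03 ]
board [ 0.679 -0.052  0.03 ]
```

>>> carry_out(
  plan=[
    [-0.42,-0.107,0,0,0,0],
    [-0.42,-0.107,0,0,0,0],
    [-0.42,-0.107,0,0,0,0],
    [-0.42,-0.107,0,0,0,0],
    [-0.42,-0.107,0,0,0,0],
    [-0.42,-0.107,0,0,0,0],
    [-0.42,-0.107,0,0,0,0],
    [-0.42,-0.107,0,0,0,0],
    [-0.42,-0.107,0,0,0,0],
    [-0.42,-0.107,0,0,0,0],
  ],
)

```text
t: 0.98
tcp_pos: [0.4777, 0.422, 0.2384]
tool_rot: [[-0.904, 0.428, -0.001], [0.428, 0.904, 0.001], [0.002, 0.0, -1.0]]
contact_force: [-1.0, 0.8, -0.6]
gripper_width: 1.002
grasp_force: 0.0
```

```bash
python3 -c "
from h import *
s,d=snap('wrist','w1');print(s['tcp_pos'],s['contact_force']);print(proj((s,d),np.array([.526,.431,.047])))"
```

```text
[0.47771893 0.42204279 0.23844303] [-0.99830433  0.83774955 -0.57149841]
[337.77344335 218.91633688]
```

View pics/w1.png

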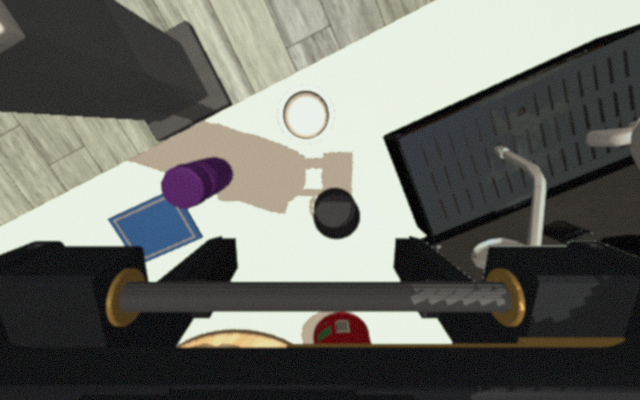

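Wrist view: the cup is at (336,213), clear of the drip tray on its right (edge near (405,180)). The purple jar is at (190,180), the mat at (155,225) and the basket at (306,114). I fit the cup rim from its contour.

```bash
cat >> h.py <<'E'
from scipy.optimize import least_squares
def blob(mask,uv):
    n,l=cv2.connectedComponents(mask.astype(np.uint8)); k=l[uv[1],uv[0]]; assert k
    return max(cv2.findContours((l==k).astype(np.uint8),0,1)[0],key=cv2.contourArea)[:,0].astype(float)
def circ(c,uv,mask,z,half=True):
    "circle through blob outline cast on plane z (far half from the camera)"
    q=blob(mask,uv);P=np.array([onz(c,p,z)[:2] for p in q]);o=ray(c,uv)[0][:2];m=P.mean(0)
    if half: P=P[(P-m)@(m-o)>0]
    f=least_squares(lambda v:np.hypot(*(P-v[:2]).T)-v[2],[*m,.03],loss='soft_l1',f_scale=.001).x
    return f.round(4), len(P)
E
python3 - <<'E'
from h import *
c=load('w1');im=c[1]['image']
print(circ(c,(336,213),im.max(2)<90,.047),circ(c,(336,213),im.max(2)<90,.047,False))
t=load('top0');print(circ(t,(203,186),t[1]['image'].max(2)<90,.047),)
hsv=cv2.cvtColor(im,cv2.COLOR_BGR2HSV);print(hsv[225,155],hsv[180,190],im[213,336],im[190,336])
E
```

```text
(array([0.5228, 0.4305, 0.0275]), 67) (array([0.5188, 0.4314, 0.0301]), 135)
(array([0.5248, 0.4282, 0.0264]), 22)
[107 143 136] [145 147  99] [65 64 71] [20 19 22]
```

```bash
python3 -c "
from h import *
go([.5215,.4307,.12],45)"
```

```text
t 1.03 tcp [0.4775 0.4223 0.2385] yaw 64.7 w 0.999 j7 20
row [-0.061, 0.044, 0.197, -0.0, -0.001, 0.328]
```

>>> carry_out(
  plan=[
    [-0.061,0.044,0.05,0,0,0.328],
    [-0.061,0.044,0.1,0,0,0.328],
    [-0.061,0.044,0.15,0,0,0.328],
    [-0.061,0.044,0.2,0,0,0.328],
    [-0.061,0.044,0.24,0,0,0.328],
    [-0.061,0.044,0.28,0,0,0.328],
    [-0.061,0.044,0.32,0,0,0.328],
    [-0.061,0.044,0.35,0,0,0.328],
    [-0.061,0.044,0.373,0,0,0.328],
    [-0.061,0.044,0.373,0,0,0.328],
  ],
)

```text
t: 1.87
tcp_pos: [0.5208, 0.4285, 0.0118]
tool_rot: [[-0.707, 0.707, -0.004], [0.707, 0.707, -0.003], [0.001, -0.005, -1.0]]
contact_force: [-0.4, -0.1, 0.8]
gripper_width: 1.006
grasp_force: 0.0
```

>>> carry_out(
  plan=[
    [0,0,0,0,0,0],
    [0,0,0,0,0,0],
    [0,0,0,0,0,0],
    [0,0,0,0,0,0],
    [0,0,0,0,0,0],
    [0,0,0,0,0,0],
    [0,0,0,0,0,0],
    [0,0,0,0,0,0],
  ],
  fingers=0.5,
)

```text
t: 2.53
tcp_pos: [0.5245, 0.429, 0.0161]
tool_rot: [[-0.705, 0.709, 0.001], [0.709, 0.705, 0.001], [0.0, 0.002, -1.0]]
contact_force: [-1.1, -0.1, 6.6]
gripper_width: 0.667
grasp_force: 30.0
```

```bash
python3 -c "
from h import *
go([.52,.429,.21]);go([.52,-.2,.21],90)"
```

```text
t 2.53 tcp [0.5245 0.429  0.0161] yaw 44.8 w 0.667 j7 7
row [0.005, -0.005, -0.323, 0.002, -0.0, 0.0]
t 2.53 tcp [0.5245 0.429  0.0161] yaw 44.8 w 0.667 j7 7
row [-0.738, -0.744, -0.324, 0.001, 0.001, -0.753]
```

>>> carry_out(
  plan=[
    [0,0,-0.02,0,0,0],
    [0,0,-0.06,0,0,0],
    [0,0,-0.12,0,0,-0.1],
    [0.02,0,-0.18,0,0,-0.2],
    [0.03,-0.01,-0.24,0,0,-0.3],
    [0.04,-0.02,-0.3,0,0,-0.4],
    [0.03,-0.05,-0.324,0,0,-0.5],
    [0.0,-0.1,-0.324,0,0,-0.6],
    [-0.05,-0.15,-0.324,0,0,-0.7],
    [-0.1,-0.2,-0.324,0,0,-0.753],
    [-0.14,-0.24,-0.324,0,0,-0.753],
    [-0.18,-0.28,-0.324,0,0,-0.753],
  ],
)

```text
t: 3.53
tcp_pos: [0.4806, 0.2306, 0.21]
tool_rot: [[-1.0, 0.001, 0.0], [0.001, 1.0, -0.0], [-0.0, -0.0, -1.0]]
contact_force: [0.9, -0.3, -1.3]
gripper_width: 0.669
grasp_force: 30.0
```

```bash
python3 -c "
from h import *
go([.52,-.2,.21],90)"
```

```text
t 3.53 tcp [0.4806 0.2306 0.21  ] yaw 90.0 w 0.669 j7 58
row [-0.066, -0.718, 0.0, -0.0, 0.0, -0.001]
```

```bash
python3 -c "
from h import *
snap('wrist','w2')"
```

>>> carry_out(
  plan=[
    [0,-0.04,0,0,0,0],
    [0,-0.1,0,0,0,0],
    [0,-0.165,0,0,0,0],
    [0,-0.23,0,0,0,0],
    [0,-0.295,0,0,0,0],
    [-0.01,-0.36,0,0,0,0],
    [-0.02,-0.425,0,0,0,0],
    [-0.03,-0.49,0,0,0,0],
    [-0.04,-0.555,0,0,0,0],
    [-0.05,-0.62,0,0,0,0],
    [-0.06,-0.68,0,0,0,0],
    [-0.066,-0.718,0,0,0,0],
  ],
)

```text
t: 4.58
tcp_pos: [0.5204, -0.202, 0.2101]
tool_rot: [[-1.0, 0.004, 0.001], [0.004, 1.0, -0.002], [-0.001, -0.002, -1.0]]
contact_force: [0.0, 0.7, -1.1]
gripper_width: 0.663
grasp_force: 30.0
```

>>> carry_out(
  plan=[
    [0,0,0,0,0,0],
    [0,0,0,0,0,0],
  ],
)

```text
t: 4.75
tcp_pos: [0.5204, -0.1987, 0.2096]
tool_rot: [[-1.0, 0.003, -0.0], [0.003, 1.0, -0.0], [0.0, -0.0, -1.0]]
contact_force: [-0.4, 0.0, -0.8]
gripper_width: 0.668
grasp_force: 30.0
```

```bash
python3 -c "
from h import *
snap('wrist','w3')
cv2.imwrite('pics/w23.png',np.hstack([load(n)[1]['image'][:,120:520] for n in('w2','w3')]))"
```

```text
(no output)
```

View pics/w23.png

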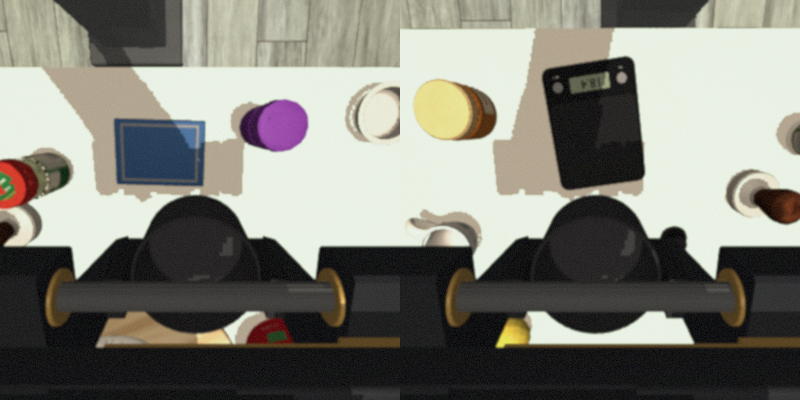

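Left half (w2): the mat is clear at (160,152). Right half (w3): the scale is clear at (594,123), with the display near the robot, and the cup is held centred between the fingers. I measure both rectangles.

```bash
cat >> h.py <<'E'
def rect(c,uv,mask,z):
    "min-area rectangle of blob on plane z: centre, long-axis.. sizes, angle of its x side from world x"
    q=blob(mask,uv);P=np.array([onz(c,p,z)[:2] for p in q])*1000
    (m,(w,h),a)=cv2.minAreaRect(P.astype(np.float32)); a=(a+45)%90-45
    return np.round(m,1),round(w,1),round(h,1),round(a,2)
E
python3 - <<'E'
from h import *
c=load('w3');im=c[1]['image'];m=im.max(2)<75
m=cv2.morphologyEx(m.astype(np.uint8),3,np.ones((3,3)))
for z in(.018,0): print('scale',rect(c,(314,150),m,z))
c=load('w2');im=c[1]['image'];h=cv2.cvtColor(im,cv2.COLOR_BGR2HSV);m=(abs(h[...,0]-110.)<14)&(h[...,1]>90)
for z in (.006,0): print('mat',rect(c,(245,150),m,z))
t=load('top0');im=t[1]['image'];h=cv2.cvtColor(im,cv2.COLOR_BGR2HSV);m=(abs(h[...,0]-110.)<14)&(h[...,1]>90)
print('top mat',rect(t,(264,218),m,.006),'scale',rect(t,(366,225),im.max(2)<75,.018))
E
```

```text
scale (array([ 449.2, -197.7]), 136.0, 101.3, 8.13)
scale (array([ 449. , -197.7]), 143.2, 106.7, 8.13)
mat (array([440.5, 187.2]), 86.1, 61.4, -0.89)
mat (array([441. , 186.4]), 87.6, 62.5, -0.89)
top mat (array([442.8, 185.7]), 83.8, 58.0, -2.25) scale (array([ 448.2, -198.3]), 135.2, 101.9, 8.17)
```

Run:
```python
from h import *
for n,uv in(('w2',(280,150)),('w1',(155,225)),('top0',(264,218))):
    c=load(n);im=c[1]['image'].astype(int)
    m=((im[...,0]-im[...,2]>25)).astype(np.uint8)
    k=7 if n!='top0' else 3
    m=cv2.morphologyEx(cv2.copyMakeBorder(m,9,9,9,9,0),3,np.ones((k,k)))[9:-9,9:-9]
    print(n,rect(c,uv,m,.006))
    q=blob(m,uv);print(q.min(0),q.max(0))
c=load('w3');a=np.radians(8.13);R=np.array([[np.cos(a),-np.sin(a)],[np.sin(a),np.cos(a)]]);S=np.array([449.2,-197.7])
print('platform',S+R@[20,0],'honey goal',S+R@[20,52.5+25+29])
```

```text
w2 (array([440.2, 188. ]), 107.2, 76.7, -1.29)
[235. 119.] [324. 184.]
w1 (array([440.4, 188.9]), 108.7, 77.9, -1.54)
[108. 194.] [201. 261.]
top0 (array([441.7, 185.9]), 106.3, 75.8, -2.01)
[248. 206.] [279. 229.]
platform [ 468.99899493 -194.87160824] honey goal [453.93780883 -89.44196026]
```

Run:
```python
from h import *
for n in('w2','w3'):
    c=load(n);g=c[1]['image'].max(2).astype(int);p=c[0]['tcp_pos']
    for u in(306,314,322):
        col=g[185:215,u]; v=[i for i in range(29) if col[i]>=90 and col[i+1]<90]
        print(n,u,[(185+i+.5, (onz(c,(u,185+i+.5),p[2]-.016)[0]+.03-p[0]).round(4)) for i in v])
go([.469,-.195,.1],90)
```

```text
w2 306 [(195.5, np.float64(-0.0001))]
w2 314 [(195.5, np.float64(-0.0001))]
w2 322 [(195.5, np.float64(-0.0001))]
w3 306 [(196.5, np.float64(0.0005))]
w3 314 [(195.5, np.float64(-0.0001))]
w3 322 [(195.5, np.float64(-0.0001))]
t 4.80 tcp [ 0.5205 -0.1968  0.2095] yaw 90.0 w 0.665 j7 109
row [0.086, 0.003, 0.182, 0.001, -0.0, -0.0]
```

>>> carry_out(
  plan=[
    [0.03,0.001,0.03,0,0,0],
    [0.06,0.003,0.08,0,0,0],
    [0.086,0.003,0.13,0,0,0],
    [0.086,0.003,0.18,0,0,0],
    [0.086,0.003,0.22,0,0,0],
    [0.086,0.003,0.25,0,0,0],
    [0.086,0.003,0.27,0,0,0],
    [0.086,0.003,0.278,0,0,0],
    [0.086,0.003,0.278,0,0,0],
    [0.086,0.003,0.278,0,0,0],
    [0.086,0.003,0.278,0,0,0],
  ],
)

```text
t: 5.72
tcp_pos: [0.47, -0.1956, 0.0436]
tool_rot: [[-1.0, -0.001, 0.002], [-0.001, 1.0, -0.001], [-0.002, -0.001, -1.0]]
contact_force: [0.9, -0.3, -0.7]
gripper_width: 0.668
grasp_force: 30.0
```

```bash
python3 -c "
from h import *
go([.469,-.195,.033],90)
go([.469,-.195,.033],90)"
```

```text
t 5.72 tcp [ 0.47   -0.1956  0.0436] yaw 90.0 w 0.668 j7 112
row [0.002, 0.001, 0.018, -0.0, 0.002, 0.001]
t 5.72 tcp [ 0.47   -0.1956  0.0436] yaw 90.0 w 0.668 j7 112
row [0.002, 0.001, 0.018, -0.0, 0.002, 0.001]
```

>>> carry_out(
  plan=[
    [0.002,0.001,0.005,0,0,0],
    [0.002,0.001,0.01,0,0,0],
    [0.002,0.001,0.014,0,0,0],
    [0.002,0.001,0.017,0,0,0],
    [0.002,0.001,0.018,0,0,0],
    [0.002,0.001,0.019,0,0,0],
    [0.002,0.001,0.019,0,0,0],
    [0.002,0.001,0.019,0,0,0],
  ],
)

```text
t: 6.38
tcp_pos: [0.4677, -0.195, 0.0315]
tool_rot: [[-1.0, -0.0, -0.0], [-0.0, 1.0, 0.0], [0.0, 0.0, -1.0]]
contact_force: [-1.3, 0.5, 5.5]
gripper_width: 0.666
grasp_force: 30.0
```

>>> carry_out(
  plan=[
    [0,0,0,0,0,0],
    [0,0,0,0,0,0],
    [0,0,0,0,0,0],
    [0,0,0,0,0,0],
    [0,0,0,0,0,0],
    [0,0,0,0,0,0],
  ],
  fingers=1,
)

```text
t: 6.88
tcp_pos: [0.4679, -0.195, 0.0311]
tool_rot: [[-1.0, -0.0, -0.0], [-0.0, 1.0, -0.0], [0.0, -0.0, -1.0]]
contact_force: [-0.7, -0.3, -0.4]
gripper_width: 0.996
grasp_force: 0.0
```

>>> carry_out(
  plan=[
    [0,0,-0.02,0,0,0],
    [0,0,-0.06,0,0,0],
    [0,0,-0.12,0,0,0],
    [0,0,-0.18,0,0,0],
    [0,0,-0.24,0,0,0],
    [-0.04,0,-0.3,0,0,0],
    [-0.08,0,-0.33,0,0,0],
    [-0.08,0,-0.33,0,0,0],
    [-0.08,0,-0.33,0,0,0],
    [-0.08,0,-0.33,0,0,0],
  ],
)

```text
t: 7.72
tcp_pos: [0.5146, -0.1948, 0.2287]
tool_rot: [[-1.0, -0.0, -0.002], [-0.0, 1.0, 0.0], [0.002, 0.0, -1.0]]
contact_force: [-0.4, 0.5, 0.0]
gripper_width: 0.997
grasp_force: 0.0
```

```bash
python3 -c "
from h import *
snap('wrist','w4');go([.53,0.04,.24],90)"
```

```text
t 7.77 tcp [ 0.5141 -0.1949  0.2281] yaw 90.0 w 1.002 j7 109
row [-0.026, 0.391, -0.02, 0.001, -0.003, -0.0]
```

View pics/w4.png

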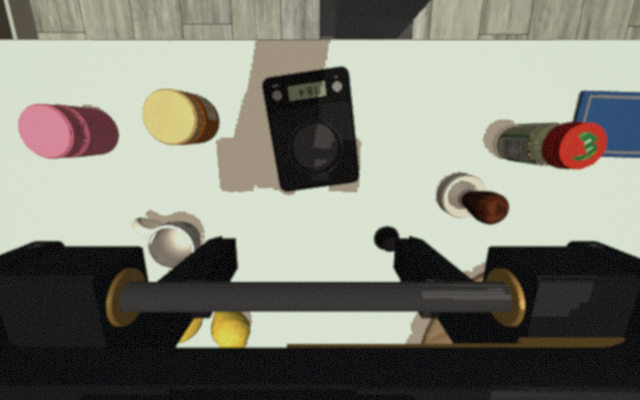

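w4: the cup stands on the platform at (317,148). The honey jar is at (172,116), with the pink look-alike at (45,130); the tamper foot is at (462,195) and the spice jar at (580,145). Next I check the cup position and move to look at the tamper.

Run:
```python
from h import *
c=load('w4');im=c[1]['image'];print(im[148,285:350:4].max(1),im[115:180:4,317].max(1))
g=cv2.createCLAHE(8,(8,8)).apply(cv2.cvtColor(im,7))[60:200,250:370]
cv2.imwrite('pics/cup4.png',cv2.resize(g,None,fx=4,fy=4,interpolation=2))
```

```text
[13 26 28 43 38 29 39 46 39 49 57 53 34 27 23 21 23] [16 19 29 53 63 67 69 64 51 40 37 56 66 47 19 35 33]
```

>>> carry_out(
  plan=[
    [0,0.03,-0.01,0,0,0],
    [0,0.09,-0.02,0,0,0],
    [-0.01,0.15,-0.02,0,0,0],
    [-0.02,0.21,-0.02,0,0,0],
    [-0.04,0.27,-0.02,0,0,0],
    [-0.06,0.31,-0.02,0,0,0],
    [-0.07,0.325,-0.02,0,0,0],
    [-0.07,0.325,-0.02,0,0,0],
    [-0.07,0.325,-0.02,0,0,0],
    [-0.07,0.325,-0.02,0,0,0],
  ],
)

```text
t: 8.6
tcp_pos: [0.5567, -0.0027, 0.2406]
tool_rot: [[-1.0, 0.003, -0.002], [0.003, 1.0, -0.001], [0.002, -0.001, -1.0]]
contact_force: [-0.1, -0.6, -0.0]
gripper_width: 1.0
grasp_force: 0.0
```

```bash
python3 -c "
from h import *
snap('wrist','w5');a=load('w5')[1]['image'];b=cv2.imread('pics/cup4.png');b=cv2.resize(b,(343,400));cv2.imwrite('pics/v5.png',np.hstack([a[:,100:550],b]))"
```

```text
(no output)
```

View pics/v5.png

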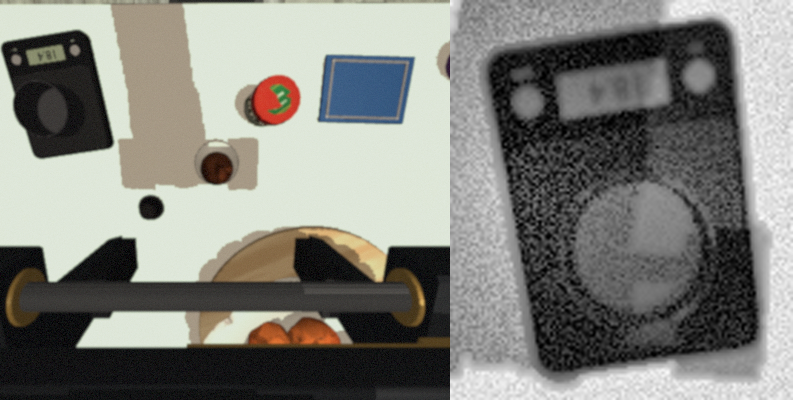

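w5: tamper handle top at full-image (316,168) over its foot (317,161), spice cap (374,101), mat (467,90), capsule (250,207). Right half, contrast-enhanced: the cup's rim ring is centred on the platform.

Run:
```python
from h import *
c4=load('w4');print('cup rim',onz(c4,(315.8,145.8),.063).round(4))
c=load('w5');im=c[1]['image'];m=(im.max(2)<100)
q=blob(m,(316,168)).astype(np.float32);(u,v),r=cv2.minEnclosingCircle(q);print(u,v,r)
print('handle top',circ(c,(316,168),m,.085,False), onz(c,(u,v),.08).round(4))
# two-view: handle blob in w4, top end
im4=c4[1]['image'];m4=(im4.max(2)<100);q4=blob(m4,(488,207));print(q4.min(0),q4.max(0))
print('tri handle top',tri([(c,(u,v)),(c4,(491,208.5))]).round(4))
hs=cv2.cvtColor(im,cv2.COLOR_BGR2HSV);print(hs[140:185:3,317].tolist());print(hs[161,285:350:4].tolist())
go([.53,-.002,.1],90)
```

```text
cup rim [ 0.4635 -0.1934  0.063 ]
316.2241516113281 168.22413635253906 16.713613510131836
handle top (array([ 0.5285, -0.001 ,  0.017 ]), 92) [ 0.5292 -0.001   0.08  ]
[458. 190.] [507. 223.]
tri handle top [ 0.5299 -0.001   0.0766]
[[22, 35, 167], [39, 24, 226], [34, 28, 201], [16, 40, 161], [13, 66, 81], [7, 168, 50], [8, 159, 56], [7, 188, 53], [6, 200, 42], [7, 196, 39], [8, 233, 35], [9, 190, 47], [11, 225, 59], [10, 201, 47], [8, 183, 46]]
[[15, 47, 169], [19, 48, 165], [21, 47, 156], [19, 44, 140], [16, 53, 115], [6, 149, 48], [13, 212, 54], [9, 174, 66], [7, 188, 53], [7, 176, 58], [15, 197, 48], [7, 141, 49], [18, 45, 136], [19, 45, 125], [19, 50, 164], [18, 51, 166], [18, 51, 166]]
t 8.65 tcp [ 0.5569 -0.0027  0.2408] yaw 89.8 w 1.003 j7 87
row [0.045, 0.001, 0.235, -0.001, -0.001, -0.003]
```

>>> carry_out(
  plan=[
    [0.02,0.001,0.03,0,0,0.1],
    [0.046,0.003,0.08,0,0,0.2],
    [0.046,0.003,0.13,0,0,0.25],
    [0.046,0.003,0.18,0,0,0.25],
    [0.046,0.003,0.22,0,0,0.25],
    [0.046,0.003,0.26,0,0,0.25],
    [0.046,0.003,0.29,0,0,0.25],
    [0.046,0.003,0.315,0,0,0.25],
    [0.046,0.003,0.33,0,0,0.25],
    [0.046,0.003,0.33,0,0,0.25],
    [0.046,0.003,0.33,0,0,0.25],
  ],
)

```text
t: 9.57
tcp_pos: [0.5301, 0.0008, 0.0433]
tool_rot: [[-0.966, 0.26, -0.0], [0.26, 0.966, -0.0], [0.0, -0.001, -1.0]]
contact_force: [-0.5, 0.2, -0.5]
gripper_width: 1.002
grasp_force: 0.0
```

>>> carry_out(
  plan=[
    [0,0,0,0,0,0],
    [0,0,0,0,0,0],
    [0,0,0,0,0,0],
    [0,0,0,0,0,0],
    [0,0,0,0,0,0],
    [0,0,0,0,0,0],
    [0,0,0,0,0,0],
    [0,0,0,0,0,0],
    [0,0,0,0,0,0],
    [0,0,0,0,0,0],
  ],
  fingers=0.2,
)

```text
t: 10.4
tcp_pos: [0.5301, 0.0014, 0.0431]
tool_rot: [[-0.966, 0.259, -0.0], [0.259, 0.966, -0.0], [0.0, -0.0, -1.0]]
contact_force: [0.6, -1.8, 1.0]
gripper_width: 0.372
grasp_force: 29.4
```

```bash
python3 -c "
from h import *
go([.52,.19,.24],90)"
```

```text
t 10.40 tcp [0.5301 0.0014 0.0431] yaw 75.0 w 0.372 j7 74
row [0.098, 0.299, -0.328, -0.0, -0.0, -0.25]
```

```bash
python3 -c "
from h import *
go([.4404,.1883,.2],60)"
```

```text
t 10.40 tcp [0.5301 0.0014 0.0431] yaw 75.0 w 0.372 j7 74
row [0.225, 0.262, -0.262, -0.0, -0.0, 0.25]
```

>>> carry_out(
  plan=[
    [0,0,-0.02,0,0,0],
    [0,0,-0.06,0,0,0],
    [0,0,-0.12,0,0,0],
    [0,0,-0.18,0,0,0],
    [0.02,0.025,-0.23,0,0,0.04],
    [0.06,0.07,-0.262,0,0,0.08],
    [0.1,0.115,-0.262,0,0,0.12],
    [0.14,0.16,-0.262,0,0,0.16],
    [0.18,0.205,-0.262,0,0,0.2],
    [0.21,0.245,-0.262,0,0,0.23],
    [0.225,0.262,-0.262,0,0,0.25],
    [0.225,0.262,-0.262,0,0,0.25],
  ],
)

```text
t: 11.4
tcp_pos: [0.4379, 0.1926, 0.2007]
tool_rot: [[-0.869, 0.495, -0.001], [0.495, 0.869, 0.002], [0.002, 0.001, -1.0]]
contact_force: [-0.2, 0.0, -3.0]
gripper_width: 0.369
grasp_force: 29.9
```

>>> carry_out(
  plan=[
    [0,0,0.02,0,0,0],
    [0,0,0.06,0,0,0],
    [0,0,0.1,0,0,0],
    [0,0,0.14,0,0,0],
    [0,0,0.17,0,0,0],
    [0,0,0.2,0,0,0],
    [0,0,0.22,0,0,0],
    [0,0,0.23,0,0,0],
    [0,0,0.23,0,0,0],
  ],
)

```text
t: 12.15
tcp_pos: [0.4398, 0.1876, 0.0615]
tool_rot: [[-0.866, 0.5, -0.002], [0.5, 0.866, -0.001], [0.001, -0.002, -1.0]]
contact_force: [0.7, -0.8, -3.6]
gripper_width: 0.37
grasp_force: 29.9
```

```bash
python3 -c "
from h import *
go([.4404,.1883,.049],60); print(cv2.imwrite('pics/w6.png',snap('wrist','w6')[1]['image'][:,100:540]))"
```

```text
t 12.15 tcp [0.4398 0.1876 0.0615] yaw 60.0 w 0.370 j7 34
row [-0.0, 0.001, 0.021, -0.002, -0.001, -0.0]
True
```

View pics/w6.png

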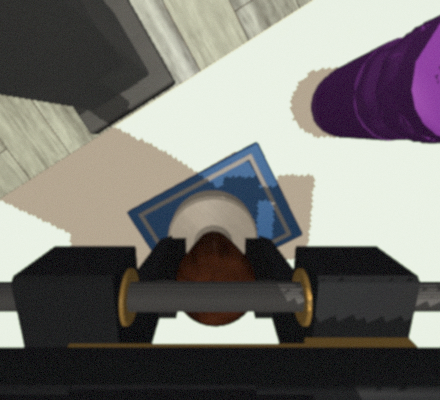

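w6: the tamper foot (212,215 in the crop) hangs over the middle of the mat; the purple jar at the upper right stays clear. I lower it and let go.

>>> carry_out(
  plan=[
    [0,0.001,0.006,0,0,0],
    [0,0.001,0.011,0,0,0],
    [0,0.001,0.016,0,0,0],
    [0,0.001,0.019,0,0,0],
    [0,0.001,0.021,0,0,0],
    [0,0.001,0.022,0,0,0],
    [0,0.001,0.022,0,0,0],
    [0,0.001,0.022,0,0,0],
  ],
)

```text
t: 12.87
tcp_pos: [0.4408, 0.1891, 0.0492]
tool_rot: [[-0.866, 0.5, 0.0], [0.5, 0.866, 0.0], [-0.0, 0.0, -1.0]]
contact_force: [-0.3, 0.2, -4.5]
gripper_width: 0.37
grasp_force: 29.9
```

>>> carry_out(
  plan=[
    [0,0,0,0,0,0],
    [0,0,0,0,0,0],
    [0,0,0,0,0,0],
    [0,0,0,0,0,0],
    [0,0,0,0,0,0],
    [0,0,0,0,0,0],
    [0,0,0,0,0,0],
  ],
  fingers=1,
)

```text
t: 13.45
tcp_pos: [0.4409, 0.1892, 0.0492]
tool_rot: [[-0.866, 0.5, 0.0], [0.5, 0.866, 0.0], [-0.0, 0.0, -1.0]]
contact_force: [0.1, 1.0, 0.4]
gripper_width: 0.875
grasp_force: 0.0
```

>>> carry_out(
  plan=[
    [0,0,-0.02,0,0,0],
    [0,0,-0.06,0,0,0],
    [0,0,-0.12,0,0,0],
    [0,0,-0.18,0,0,0],
    [-0.04,0,-0.24,0,0,0],
    [-0.1,0,-0.3,0,0,0],
    [-0.12,0,-0.33,0,0,0],
    [-0.12,0,-0.33,0,0,0],
    [-0.12,0,-0.33,0,0,0],
    [-0.12,0,-0.33,0,0,0],
  ],
)

```text
t: 14.28
tcp_pos: [0.5019, 0.1534, 0.2462]
tool_rot: [[-0.866, 0.499, -0.002], [0.499, 0.866, -0.0], [0.001, -0.001, -1.0]]
contact_force: [0.1, 0.0, 0.3]
gripper_width: 1.0
grasp_force: 0.0
```

Run:
```python
from h import *
c=snap('wrist','w7');im=c[1]['image']
for z in(.006,.031,.094): print(proj(c,np.array([.4404,.1883,z])).round(1))
cv2.imwrite('pics/w7.png',im[:,100:540])
m=((im[...,0].astype(int)-im[...,2]>25)).astype(np.uint8)
t=load('w2')
go([.50,-.347,.24],90)
```

```text
[314.8 127.9]
[314.7 127.7]
[314.6 127. ]
t 14.33 tcp [0.5014 0.1535 0.2457] yaw 60.1 w 0.999 j7 40
row [-0.414, -0.724, 0.01, -0.001, -0.003, -0.499]
```

View pics/w7.png

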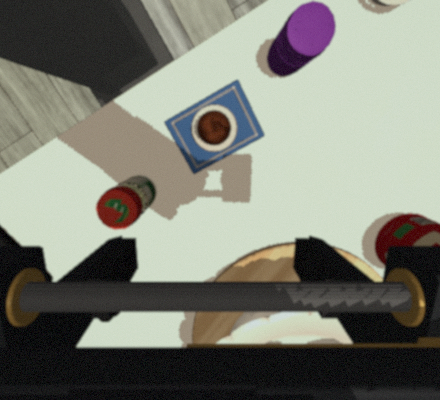

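w7: the tamper stands at (214,127), centred on the mat; predicted (214.8,127.9). I measure it exactly, then go to the honey jar.

Run:
```python
from h import *
c=load('w7');im=c[1]['image'].astype(int)
blue=((im[...,0]-im[...,2]>25)).astype(np.uint8)
cn=max(cv2.findContours(cv2.morphologyEx(blue,3,np.ones((7,7))),0,1)[0],key=lambda q:cv2.contourArea(q) if cv2.pointPolygonTest(q,(314,127),False)>0 else 0)
m=np.zeros_like(blue);cv2.drawContours(m,[cn],-1,1,-1)
print('mat',rect(c,(314,127),m,.006))
im2=c[1]['image'];hole=(m>0)&(blue==0)
hole=cv2.morphologyEx(hole.astype(np.uint8),2,np.ones((5,5)))
h=blob(hole,(314,110)) if hole[110,314] else blob(hole,(314,127));(u,v),r=cv2.minEnclosingCircle(h.astype(np.float32));print(u,v,r,onz(c,(u,v),.025).round(4),cv2.contourArea(h.astype(np.float32)))
```

```text
mat (array([440.5, 187.6]), 107.6, 78.2, -1.29)
314.07025146484375 127.64049530029297 27.19760513305664 [0.4399 0.1876 0.025 ] 1789.0
```

>>> carry_out(
  plan=[
    [0,-0.03,0,0,0,-0.1],
    [-0.03,-0.09,0,0,0,-0.2],
    [-0.06,-0.15,0,0,0,-0.3],
    [-0.1,-0.21,0,0,0,-0.4],
    [-0.13,-0.27,0,0,0,-0.5],
    [-0.17,-0.33,0,0,0,-0.5],
    [-0.21,-0.39,0,0,0,-0.5],
    [-0.25,-0.45,0,0,0,-0.5],
    [-0.29,-0.51,0,0,0,-0.5],
    [-0.33,-0.57,0,0,0,-0.5],
    [-0.37,-0.64,0,0,0,-0.5],
    [-0.41,-0.7,0,0,0,-0.5],
  ],
)

```text
t: 15.33
tcp_pos: [0.5043, -0.3132, 0.2454]
tool_rot: [[-1.0, -0.002, -0.003], [-0.002, 1.0, 0.002], [0.003, 0.002, -1.0]]
contact_force: [0.4, 0.8, 0.6]
gripper_width: 0.999
grasp_force: 0.0
```

>>> carry_out(
  plan=[
    [0,0,0,0,0,0],
    [0,0,0,0,0,0],
    [0,0,0,0,0,0],
  ],
)

```text
t: 15.58
tcp_pos: [0.5049, -0.311, 0.2455]
tool_rot: [[-1.0, -0.001, -0.002], [-0.001, 1.0, 0.002], [0.002, 0.002, -1.0]]
contact_force: [-0.2, 0.5, -0.4]
gripper_width: 0.997
grasp_force: 0.0
```

Run:
```python
from h import *
c=snap('wrist','w8');im=c[1]['image'];go([.5,-.34,.24],90)
cl=cv2.createCLAHE(4,(8,8));L=cv2.cvtColor(im,cv2.COLOR_BGR2LAB);L[...,0]=cl.apply(L[...,0])
cv2.imwrite('pics/w8e.png',cv2.cvtColor(L,cv2.COLOR_LAB2BGR)[:330])
for X in([.434,-.347,.074],[.469,-.195,.063],[.469,-.195,.016]):print(proj(c,np.array(X)).round(1))
```

```text
t 15.63 tcp [ 0.5053 -0.3104  0.2459] yaw 90.2 w 1.002 j7 123
row [0.009, -0.049, 0.01, 0.002, -0.002, 0.003]
[281. 127.]
[414.5 158.8]
[402.3 155.4]
```

View pics/w8e.png

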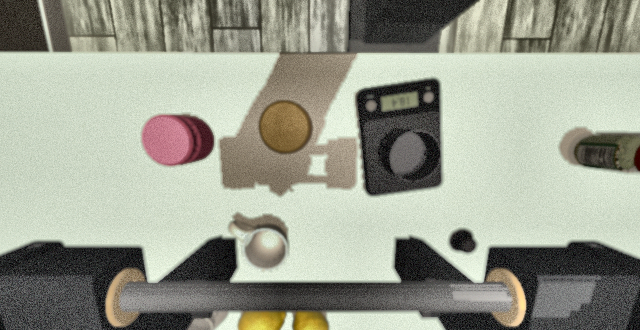

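w8: honey lid at (285,127), pink look-alike at (177,140), mug at (265,247) clear, cup on the scale at (410,156).

Run:
```python
from h import *
c=load('w8');im=c[1]['image'];hs=cv2.cvtColor(im,cv2.COLOR_BGR2HSV);print(hs[127,285],hs[150,240])
m=(abs(hs[...,0].astype(int)-hs[127,285,0])<8)&(hs[...,1]>80)
q=blob(m,(285,127)).astype(np.float32);(u,v),r=cv2.minEnclosingCircle(q);print(u,v,r)
print('honey',circ(c,(285,127),m,.074,False),onz(c,(u,v),.074).round(4))
c4=load('w4');i4=cv2.cvtColor(c4[1]['image'],cv2.COLOR_BGR2HSV);m4=(abs(i4[...,0].astype(int)-23)<8)&(i4[...,1]>60)&(i4[...,2]>150)
q4=blob(m4,(172,116)).astype(np.float32);(a,b),r4=cv2.minEnclosingCircle(q4);print(i4[116,172],a,b,r4,'tri',tri([(c,(u,v)),(c4,(a,b))]).round(4))
# cup: threshold inside the scale in the enhanced picture
c5=load('w5')
for n in('w5','w8','w4'):
    c=load(n);print(n,[proj(c,np.array([.469,-.195,z])).round(1).tolist() for z in(.063,.016)])
g=[cv2.resize(cv2.normalize(np.clip(cv2.GaussianBlur(load(n)[1]['image'],(3,3),0),0,90)[y:y+110,x:x+110],None,0,255,32),(390,390),interpolation=2) for n,x,y in(('w5',100,50),('w8',355,90))]
cv2.imwrite('pics/cup8.png',np.hstack(g))
```

```text
[ 20 123 156] [ 18  52 158]
284.8461608886719 126.19230651855469 26.461660385131836
honey (array([ 0.4341, -0.3429,  0.0273]), 146) [ 0.4331 -0.3428  0.074 ]
[ 25 106 217] 168.18182373046875 117.36363983154297 29.560230255126953 tri [ 0.4339 -0.3427  0.076 ]
w5 [[138.2, 111.5], [161.0, 113.9]]
w8 [[414.5, 158.8], [402.3, 155.4]]
w4 [[314.3, 151.0], [314.4, 148.4]]
```

View pics/cup8.png

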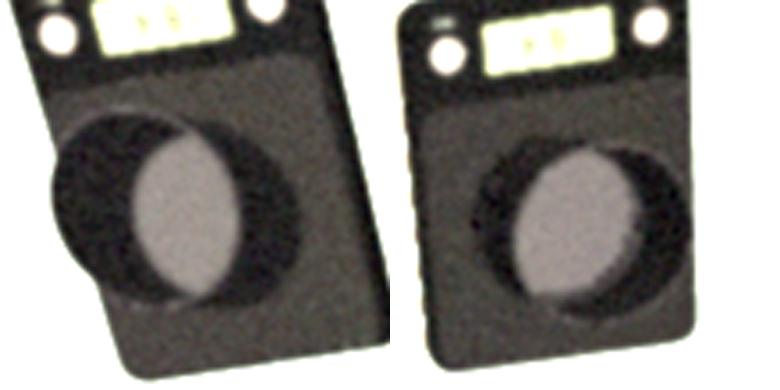

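Run:
```python
from h import *
def L(n,uv):
    c=load(n);m=(c[1]['image'].max(2)<75)
    m=cv2.morphologyEx(m.astype(np.uint8),3,np.ones((5,5)))
    r=rect(c,uv,m,.018);a=np.radians(r[3]);print(n,r,'platform',(r[0]+20*np.array([np.cos(a),np.sin(a)])).round(1))
    return c
c=L('w8',(410,120));print('cup',onz(c,(414.9,156.1),.063).round(4),onz(c,(402.2,152.3),.016).round(4))
c=L('w5',(155,80));print('cup',onz(c,(141.2,108.4),.063).round(4),onz(c,(161.8,112),.016).round(4))
c=L('w4',(300,115));print('cup',onz(c,(315.8,147),.063).round(4))
L('w3',(314,150))
go([.4339,-.3428,.1],90)
```

```text
w8 (array([ 449.1, -200.1]), 135.1, 102.9, 8.01) platform [ 468.9 -197.3]
cup [ 0.4659 -0.1949  0.063 ] [ 0.465  -0.1954  0.016 ]
w5 (array([ 449.9, -196.9]), 135.3, 111.9, 8.08) platform [ 469.7 -194.1]
cup [ 0.4658 -0.1913  0.063 ] [ 0.4667 -0.1937  0.016 ]
w4 (array([ 449.2, -197.5]), 136.5, 101.6, 8.18) platform [ 469.  -194.7]
cup [ 0.4648 -0.1934  0.063 ]
w3 (array([ 449.2, -197.7]), 136.0, 101.3, 8.13) platform [ 469.  -194.9]
t 15.63 tcp [ 0.5053 -0.3104  0.2459] yaw 90.2 w 1.002 j7 123
row [0.119, -0.054, 0.243, 0.002, -0.002, 0.003]
```

Three views agree that the cup stands about 3 mm short of the middle of the platform: cup x 0.4655, platform x 0.469. I correct that before going on.

```bash
python3 -c "
from h import *
go([.466,-.1945,.033],90)"
```

```text
t 15.63 tcp [ 0.5053 -0.3104  0.2459] yaw 90.2 w 1.002 j7 123
row [0.064, 0.193, 0.355, 0.002, -0.002, 0.003]
```

>>> carry_out(
  plan=[
    [0.01,0.05,0,0,0,0],
    [0.03,0.1,0.0,0,0,0],
    [0.06,0.15,0.01,0,0,0],
    [0.064,0.19,0.05,0,0,0],
    [0.064,0.193,0.11,0,0,0],
    [0.064,0.193,0.17,0,0,0],
    [0.064,0.193,0.23,0,0,0],
    [0.064,0.193,0.28,0,0,0],
    [0.064,0.193,0.32,0,0,0],
    [0.064,0.193,0.345,0,0,0],
    [0.064,0.193,0.353,0,0,0],
    [0.064,0.193,0.353,0,0,0],
  ],
)

```text
t: 16.63
tcp_pos: [0.4661, -0.1951, 0.0344]
tool_rot: [[-1.0, -0.003, -0.002], [-0.003, 1.0, 0.002], [0.002, 0.002, -1.0]]
contact_force: [0.6, -0.6, 1.4]
gripper_width: 0.996
grasp_force: 0.0
```

>>> carry_out(
  plan=[
    [0,0,0,0,0,0],
    [0,0,0,0,0,0],
    [0,0,0,0,0,0],
    [0,0,0,0,0,0],
    [0,0,0,0,0,0],
    [0,0,0,0,0,0],
    [0,0,0,0,0,0],
  ],
  fingers=0.5,
)

```text
t: 17.22
tcp_pos: [0.4674, -0.1971, 0.0361]
tool_rot: [[-1.0, -0.001, 0.001], [-0.001, 1.0, 0.0], [-0.001, 0.0, -1.0]]
contact_force: [-1.0, 1.4, 7.2]
gripper_width: 0.667
grasp_force: 30.0
```

>>> carry_out(
  plan=[
    [0,0,-0.005,0,0,0],
    [0,0,-0.01,0,0,0],
    [-0.003,0.001,-0.01,0,0,0],
    [-0.006,0.002,-0.01,0,0,0],
    [-0.006,0.002,-0.01,0,0,0],
    [-0.006,0.002,-0.006,0,0,0],
    [-0.006,0.002,-0.002,0,0,0],
    [-0.006,0.002,0.001,0,0,0],
    [-0.006,0.002,0.002,0,0,0],
    [-0.006,0.002,0.002,0,0,0],
  ],
)

```text
t: 18.05
tcp_pos: [0.4705, -0.1959, 0.0359]
tool_rot: [[-1.0, -0.0, -0.0], [-0.0, 1.0, 0.001], [0.0, 0.001, -1.0]]
contact_force: [-7.5, 4.1, 29.3]
gripper_width: 0.668
grasp_force: 29.9
```

>>> carry_out(
  plan=[
    [0,0,0,0,0,0],
    [0,0,0,0,0,0],
    [0,0,0,0,0,0],
    [0,0,0,0,0,0],
    [0,0,0,0,0,0],
    [0,0,0,0,0,0],
  ],
  fingers=1,
)

```text
t: 18.55
tcp_pos: [0.4704, -0.1959, 0.0339]
tool_rot: [[-1.0, -0.0, -0.0], [-0.0, 1.0, 0.0], [0.0, 0.0, -1.0]]
contact_force: [-0.5, 0.3, -0.1]
gripper_width: 1.002
grasp_force: 0.0
```

>>> carry_out(
  plan=[
    [0,0,-0.02,0,0,0],
    [0,0,-0.06,0,0,0],
    [0,0,-0.12,0,0,0],
    [0,0,-0.18,0,0,0],
    [0,0,-0.24,0,0,0],
    [-0.03,0,-0.3,0,0,0],
    [-0.06,0,-0.33,0,0,0],
    [-0.06,0,-0.33,0,0,0],
    [-0.06,0,-0.33,0,0,0],
    [-0.06,0,-0.33,0,0,0],
  ],
)

```text
t: 19.38
tcp_pos: [0.505, -0.1957, 0.2313]
tool_rot: [[-1.0, -0.0, -0.002], [-0.0, 1.0, 0.001], [0.002, 0.001, -1.0]]
contact_force: [-0.1, -1.6, 0.2]
gripper_width: 1.001
grasp_force: 0.0
```

Run:
```python
from h import *
c=snap('wrist','w9');im=c[1]['image']
m=cv2.morphologyEx((im.max(2)<75).astype(np.uint8),3,np.ones((5,5)))
X=proj(c,np.array([.469,-.195,.063])).round(1);u,v=X.astype(int);print(X,proj(c,np.array([.469,-.195,.016])).round(1))
r=rect(c,(u,v-35),m,.018);print(r,'x0,y0',u-55,v-70)
cv2.imwrite('pics/cup9.png',cv2.resize(cv2.normalize(np.clip(cv2.GaussianBlur(im,(3,3),0),0,90)[v-70:v+50,u-55:u+55],None,0,255,32),None,fx=5,fy=5,interpolation=2))
go([.4339,-.3428,.03],90)
```

```text
[315.1 159.7] [315. 156.]
(array([ 448.9, -197.5]), 136.3, 102.2, 7.99) x0,y0 260 89
t 19.43 tcp [ 0.5046 -0.1957  0.2309] yaw 90.0 w 0.999 j7 111
row [0.117, -0.245, 0.335, 0.001, -0.003, -0.0]
```

View pics/cup9.png

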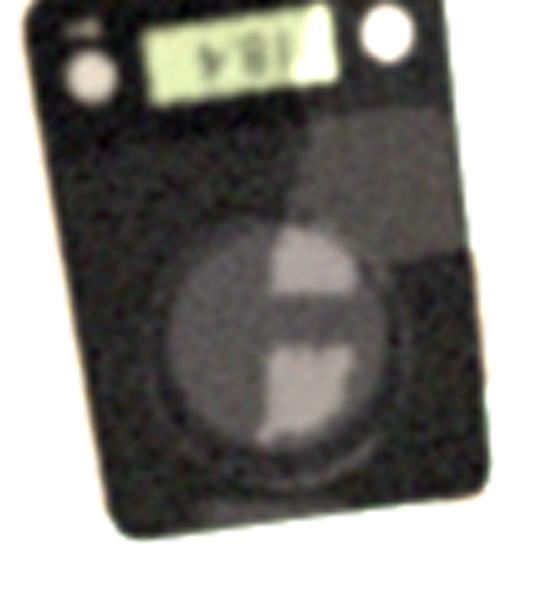

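cup9: the rim ring is centred near crop (280,350), i.e. full (316,159), against a predicted (315,160) for the middle. The cup is now central. Next, the honey jar.

>>> carry_out(
  plan=[
    [0.02,-0.05,0,0,0,0],
    [0.05,-0.11,0,0,0,0],
    [0.08,-0.17,0,0,0,0],
    [0.117,-0.23,0.03,0,0,0],
    [0.117,-0.245,0.09,0,0,0],
    [0.117,-0.245,0.15,0,0,0],
    [0.117,-0.245,0.21,0,0,0],
    [0.117,-0.245,0.26,0,0,0],
    [0.117,-0.245,0.3,0,0,0],
    [0.117,-0.245,0.325,0,0,0],
    [0.117,-0.245,0.335,0,0,0],
    [0.117,-0.245,0.335,0,0,0],
  ],
)

```text
t: 20.43
tcp_pos: [0.434, -0.3418, 0.0291]
tool_rot: [[-1.0, 0.0, -0.004], [0.0, 1.0, 0.003], [0.004, 0.003, -1.0]]
contact_force: [-0.0, 0.3, 0.5]
gripper_width: 0.999
grasp_force: 0.0
```

>>> carry_out(
  plan=[
    [0,0,0,0,0,0],
    [0,0,0,0,0,0],
    [0,0,0,0,0,0],
    [0,0,0,0,0,0],
    [0,0,0,0,0,0],
    [0,0,0,0,0,0],
    [0,0,0,0,0,0],
    [0,0,0,0,0,0],
  ],
  fingers=0.45,
)

```text
t: 21.1
tcp_pos: [0.4369, -0.3434, 0.032]
tool_rot: [[-1.0, -0.0, 0.001], [-0.0, 1.0, -0.001], [-0.001, -0.001, -1.0]]
contact_force: [-0.3, 0.8, 7.7]
gripper_width: 0.649
grasp_force: 30.0
```

```bash
python3 -c "
from h import *
go([.454,-.0895,.2],90);go([.454,-.0895,.2],98)"
```

```text
t 21.10 tcp [ 0.4369 -0.3434  0.032 ] yaw 90.0 w 0.649 j7 134
row [-0.029, 0.423, -0.28, -0.001, 0.001, 0.0]
t 21.10 tcp [ 0.4369 -0.3434  0.032 ] yaw 90.0 w 0.649 j7 134
row [-0.029, 0.423, -0.28, -0.001, 0.001, -0.133]
```

>>> carry_out(
  plan=[
    [0,0,-0.02,0,0,0],
    [0,0,-0.06,0,0,0],
    [0,0,-0.12,0,0,0],
    [0,0,-0.18,0,0,0],
    [0,0.03,-0.24,0,0,0],
    [-0.01,0.08,-0.28,0,0,0],
    [-0.02,0.14,-0.28,0,0,0],
    [-0.03,0.2,-0.28,0,0,0],
    [-0.034,0.26,-0.28,0,0,0],
    [-0.034,0.32,-0.28,0,0,0],
    [-0.034,0.38,-0.28,0,0,0],
    [-0.034,0.423,-0.28,0,0,0],
  ],
)

```text
t: 22.1
tcp_pos: [0.4558, -0.0857, 0.1995]
tool_rot: [[-1.0, -0.003, -0.001], [-0.003, 1.0, 0.001], [0.001, 0.001, -1.0]]
contact_force: [0.5, -0.5, -1.3]
gripper_width: 0.65
grasp_force: 30.0
```

>>> carry_out(
  plan=[
    [0,0,0,0,0,0],
    [0,0,0,0,0,0],
    [0,0,0,0,0,0],
  ],
)

```text
t: 22.35
tcp_pos: [0.4564, -0.0898, 0.1995]
tool_rot: [[-1.0, 0.0, 0.0], [0.0, 1.0, -0.0], [-0.0, -0.0, -1.0]]
contact_force: [0.0, 0.1, -2.1]
gripper_width: 0.654
grasp_force: 30.0
```

Run:
```python
from h import *
c=snap('wrist','w10');im=c[1]['image'];p=c[0]['tcp_pos']
hs=cv2.cvtColor(im,cv2.COLOR_BGR2HSV)
print(proj(c,p+[-.003-.029,0,-.032]).round(1),hs[170:230:3,315].tolist())
go([.457,-.0895,.04],90)
```

```text
[314.2 187. ] [[19, 54, 176], [19, 52, 181], [18, 52, 178], [20, 50, 178], [18, 50, 180], [17, 51, 184], [15, 59, 163], [13, 149, 89], [20, 84, 116], [19, 70, 116], [17, 77, 119], [19, 81, 114], [14, 191, 84], [14, 185, 98], [13, 199, 113], [14, 193, 111], [19, 133, 111], [17, 122, 111], [17, 116, 112], [19, 123, 145]]
t 22.40 tcp [ 0.4564 -0.0903  0.1994] yaw 89.9 w 0.652 j7 99
row [-0.001, 0.001, 0.266, -0.001, 0.0, -0.001]
```

>>> carry_out(
  plan=[
    [0.002,0.001,0.03,0,0,0],
    [0.002,0.001,0.08,0,0,0],
    [0.002,0.001,0.13,0,0,0],
    [0.002,0.001,0.17,0,0,0],
    [0.002,0.001,0.21,0,0,0],
    [0.002,0.001,0.24,0,0,0],
    [0.002,0.001,0.26,0,0,0],
    [0.002,0.001,0.268,0,0,0],
    [0.002,0.001,0.27,0,0,0],
    [0.002,0.001,0.27,0,0,0],
  ],
)

```text
t: 23.23
tcp_pos: [0.4556, -0.0894, 0.0373]
tool_rot: [[-1.0, 0.001, 0.0], [0.001, 1.0, -0.0], [-0.0, -0.0, -1.0]]
contact_force: [0.2, 0.3, -1.9]
gripper_width: 0.65
grasp_force: 30.0
```

>>> carry_out(
  plan=[
    [0,0,0.003,0,0,0],
    [0,0,0.006,0,0,0],
    [0,0,0.008,0,0,0],
    [0,0,0.008,0,0,0],
    [0,0,0.008,0,0,0],
  ],
)

```text
t: 23.65
tcp_pos: [0.4556, -0.0885, 0.0325]
tool_rot: [[-1.0, -0.0, 0.0], [-0.0, 1.0, -0.0], [-0.0, -0.0, -1.0]]
contact_force: [0.1, -0.7, -2.3]
gripper_width: 0.648
grasp_force: 30.0
```

Almost touching. One more small step down, then release.

>>> carry_out(
  plan=[
    [0,-0.001,0.001,0,0,0],
    [0,-0.001,0.001,0,0,0],
    [0,-0.001,0.001,0,0,0],
  ],
)

```text
t: 23.9
tcp_pos: [0.4556, -0.0889, 0.032]
tool_rot: [[-1.0, -0.001, 0.0], [-0.001, 1.0, 0.0], [-0.0, 0.0, -1.0]]
contact_force: [-1.3, -0.1, 3.1]
gripper_width: 0.649
grasp_force: 30.0
```

>>> carry_out(
  plan=[
    [0,0,0,0,0,0],
    [0,0,0,0,0,0],
    [0,0,0,0,0,0],
    [0,0,0,0,0,0],
    [0,0,0,0,0,0],
    [0,0,0,0,0,0],
  ],
  fingers=0.9,
)

```text
t: 24.4
tcp_pos: [0.4555, -0.0892, 0.0317]
tool_rot: [[-1.0, -0.0, 0.0], [-0.0, 1.0, -0.0], [-0.0, -0.0, -1.0]]
contact_force: [-0.0, 0.2, -1.2]
gripper_width: 0.903
grasp_force: 0.0
```

>>> carry_out(
  plan=[
    [0,0,-0.02,0,0,0],
    [0,0,-0.06,0,0,0],
    [0,0,-0.12,0,0,0],
    [0,0,-0.18,0,0,0],
    [0,0,-0.24,0,0,0],
    [-0.03,0,-0.3,0,0,0],
    [-0.08,0.03,-0.34,0,0,0],
    [-0.08,0.06,-0.34,0,0,0],
    [-0.08,0.06,-0.34,0,0,0],
    [-0.08,0.06,-0.34,0,0,0],
    [-0.08,0.06,-0.34,0,0,0],
  ],
)

```text
t: 25.32
tcp_pos: [0.5023, -0.0539, 0.235]
tool_rot: [[-1.0, 0.0, -0.002], [0.0, 1.0, -0.0], [0.002, -0.0, -1.0]]
contact_force: [0.4, 0.0, 0.5]
gripper_width: 0.905
grasp_force: 0.0
```

Run:
```python
from h import *
c=snap('wrist','w11');im=c[1]['image'];hs=cv2.cvtColor(im,cv2.COLOR_BGR2HSV)
print('expect lid',proj(c,np.array([.454,-.0895,.074])).round(1),'spice cap',proj(c,np.array([.464,.055,.106])).round(1))
cv2.imwrite('pics/w11.png',im)
m=cv2.morphologyEx((im.max(2)<75).astype(np.uint8),3,np.ones((5,5)))
uv=proj(c,np.array([.42,-.205,.018])).astype(int);print(uv,rect(c,uv,m,.018))
```

```text
expect lid [281.2 148.8] spice cap [426.9 161.3]
[191 117] (array([ 448.9, -195.6]), 135.1, 106.9, 7.99)
```

View pics/w11.png

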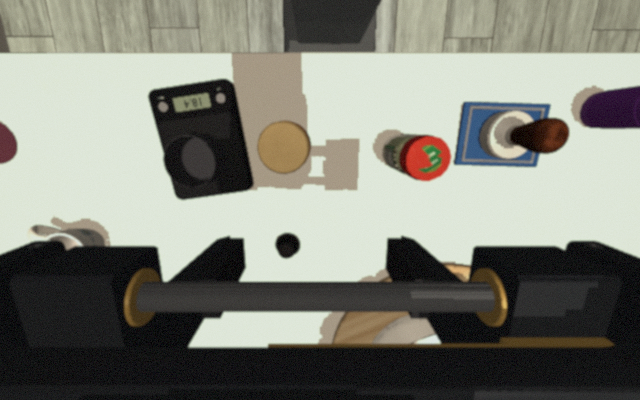

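w11: the honey jar's lid is at (284,147), left of the scale. The spice cap is at (426,158) and the tamper stands upright on the mat.

Run:
```python
from h import *
def fit(n,uv,z,ref=None,half=False,hr=8):
    c=load(n);hs=cv2.cvtColor(c[1]['image'],cv2.COLOR_BGR2HSV).astype(int)
    h0=hs[uv[1],uv[0]];m=(abs((hs[...,0]-h0[0]+90)%180-90)<hr)&(hs[...,1]>80)&(hs[...,2]>60)
    m=cv2.morphologyEx(m.astype(np.uint8),3,np.ones((7,7)))
    q=blob(m,uv).astype(np.float32);e=cv2.minEnclosingCircle(q);print(n,uv,h0,np.round(e[0],1),round(e[1],1),circ(c,uv,m,z,half));return c,e[0]
a=fit('w11',(284,147),.074)
b=fit('w11',(418,158),.106,half=False); d=fit('w5',(366,101),.106)
print('tri spice cap',tri([b,d]).round(4))
d2=fit('w4',(565,140),.106);print(tri([b,d2]).round(4))
a=np.radians(8.08);R=np.array([[np.cos(a),-np.sin(a)],[np.sin(a),np.cos(a)]]);S=np.array([449.1,-197.4])
print('honey goal',S+R@[20,106.5])
a=np.radians(-1.3);R=np.array([[np.cos(a),-np.sin(a)],[np.sin(a),np.cos(a)]]);print('spice goal',np.array([440.5,187.9])+R@[40+25+22.5,0])
```

```text
w11 (284, 147) [ 19 117 166] [283.7 146.4] 26.7 (array([ 0.4522, -0.0872,  0.0274]), 148)
w11 (418, 158) [  3 203 204] [424.7 157.2] 25.6 (array([0.4606, 0.0526, 0.0229]), 137)
w5 (366, 101) [  3 197 212] [375.7 100. ] 26.3 (array([0.4623, 0.0542, 0.0221]), 139)
tri spice cap [0.4611 0.057  0.0944]
w4 (565, 140) [  3 200 191] [573.5 145. ] 33.4 (array([0.4611, 0.0476, 0.0259]), 167)
[0.461  0.0566 0.0953]
honey goal [453.93227997 -89.146136  ]
spice goal [527.97747832 185.91485831]
```

The honey jar sits at (0.452,-0.087), within 2 mm of its goal, which is within the calibration error. The spice cap is at (0.461,0.054). Goal for the spice jar: (0.528,0.186).

```bash
python3 -c "
from h import *
go([.461,.0535,.05],90)"
```

```text
t 25.37 tcp [ 0.5023 -0.0542  0.2349] yaw 89.9 w 0.899 j7 95
row [0.068, 0.18, 0.308, -0.001, -0.002, -0.001]
```

>>> carry_out(
  plan=[
    [0.01,0.04,0,0,0,0],
    [0.03,0.09,0,0,0,0],
    [0.05,0.14,0.0,0,0,0],
    [0.068,0.18,0.02,0,0,0],
    [0.068,0.18,0.06,0,0,0],
    [0.068,0.18,0.12,0,0,0],
    [0.068,0.18,0.18,0,0,0],
    [0.068,0.18,0.23,0,0,0],
    [0.068,0.18,0.27,0,0,0],
    [0.068,0.18,0.295,0,0,0],
    [0.068,0.18,0.305,0,0,0],
    [0.068,0.18,0.305,0,0,0],
  ],
  fingers=1,
)

```text
t: 26.37
tcp_pos: [0.4612, 0.0537, 0.0514]
tool_rot: [[-1.0, 0.001, -0.003], [0.001, 1.0, -0.001], [0.003, -0.001, -1.0]]
contact_force: [0.1, 0.4, 0.0]
gripper_width: 1.003
grasp_force: 0.0
```

>>> carry_out(
  plan=[
    [0,0,0,0,0,0],
    [0,0,0,0,0,0],
    [0,0,0,0,0,0],
    [0,0,0,0,0,0],
    [0,0,0,0,0,0],
    [0,0,0,0,0,0],
    [0,0,0,0,0,0],
    [0,0,0,0,0,0],
    [0,0,0,0,0,0],
  ],
  fingers=0.3,
)

```text
t: 27.12
tcp_pos: [0.4628, 0.055, 0.0529]
tool_rot: [[-1.0, -0.0, 0.0], [-0.0, 1.0, 0.0], [-0.0, 0.0, -1.0]]
contact_force: [-0.1, -0.4, 2.7]
gripper_width: 0.496
grasp_force: 30.0
```

```bash
python3 -c "
from h import *
go([.528,.186,.2],90)"
```

```text
t 27.12 tcp [0.4628 0.055  0.0529] yaw 90.0 w 0.496 j7 82
row [-0.109, 0.218, -0.245, 0.0, 0.0, 0.0]
```

>>> carry_out(
  plan=[
    [0,0,-0.02,0,0,0],
    [0,0,-0.06,0,0,0],
    [0,0,-0.12,0,0,0],
    [0,0,-0.18,0,0,0],
    [-0.01,0.02,-0.23,0,0,0],
    [-0.04,0.06,-0.245,0,0,0],
    [-0.07,0.11,-0.245,0,0,0],
    [-0.09,0.16,-0.245,0,0,0],
    [-0.109,0.2,-0.245,0,0,0],
    [-0.109,0.218,-0.245,0,0,0],
    [-0.109,0.218,-0.245,0,0,0],
    [-0.109,0.218,-0.245,0,0,0],
  ],
)

```text
t: 28.12
tcp_pos: [0.5271, 0.185, 0.1991]
tool_rot: [[-1.0, -0.001, -0.002], [-0.001, 1.0, -0.001], [0.002, -0.001, -1.0]]
contact_force: [0.7, -0.0, -2.6]
gripper_width: 0.496
grasp_force: 30.0
```

Run:
```python
from h import *
c=snap('wrist','w12');p=c[0]['tcp_pos'];im=c[1]['image']
print('bottom near edge if centred',proj(c,p+[-.021,0,-.053]).round(1),proj(c,p+[-.021-.003,0,-.053]).round(1))
cv2.imwrite('pics/w12.png',im[:,100:540]);go([.528,.186,.06],90)
```

```text
bottom near edge if centred [314.4 196.4] [314.4 192.3]
t 28.17 tcp [0.5272 0.1838 0.1992] yaw 90.0 w 0.498 j7 68
row [-0.002, 0.004, 0.232, -0.002, -0.001, -0.001]
```

View pics/w12.png

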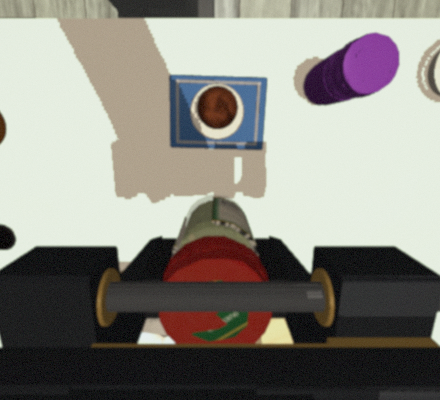

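w12: the jar's bottom edge is at (215,196), matching a centred hold. The tamper is central on the mat at (218,108). I lower it.

>>> carry_out(
  plan=[
    [-0.001,0.003,0.03,0,0,0],
    [-0.001,0.003,0.08,0,0,0],
    [-0.001,0.003,0.13,0,0,0],
    [-0.001,0.003,0.17,0,0,0],
    [-0.001,0.003,0.2,0,0,0],
    [-0.001,0.003,0.22,0,0,0],
    [-0.001,0.003,0.232,0,0,0],
    [-0.001,0.003,0.236,0,0,0],
    [-0.001,0.003,0.236,0,0,0],
    [-0.001,0.003,0.236,0,0,0],
  ],
)

```text
t: 29.0
tcp_pos: [0.5293, 0.1875, 0.0591]
tool_rot: [[-1.0, 0.0, 0.001], [0.0, 1.0, 0.001], [-0.001, 0.001, -1.0]]
contact_force: [-0.4, 0.2, -1.0]
gripper_width: 0.497
grasp_force: 30.0
```

```bash
python3 -c "
from h import *
go([.528,.186,.053],90)"
```

```text
t 29.00 tcp [0.5293 0.1875 0.0591] yaw 90.0 w 0.497 j7 69
row [0.002, -0.002, 0.01, 0.0, 0.001, -0.0]
```

>>> carry_out(
  plan=[
    [0.001,-0.002,0.003,0,0,0],
    [0.002,-0.002,0.006,0,0,0],
    [0.002,-0.002,0.009,0,0,0],
    [0.002,-0.002,0.01,0,0,0],
    [0.002,-0.002,0.01,0,0,0],
    [0.002,-0.002,0.01,0,0,0],
  ],
)

```text
t: 29.5
tcp_pos: [0.5277, 0.1864, 0.0529]
tool_rot: [[-1.0, -0.0, 0.001], [-0.0, 1.0, 0.0], [-0.001, 0.0, -1.0]]
contact_force: [-1.1, -1.2, 6.9]
gripper_width: 0.494
grasp_force: 30.0
```

>>> carry_out(
  plan=[
    [0,0,0,0,0,0],
    [0,0,0,0,0,0],
    [0,0,0,0,0,0],
    [0,0,0,0,0,0],
    [0,0,0,0,0,0],
    [0,0,0,0,0,0],
    [0,0,0,0,0,0],
  ],
  fingers=1,
)

```text
t: 30.08
tcp_pos: [0.5273, 0.1863, 0.052]
tool_rot: [[-1.0, -0.0, -0.0], [-0.0, 1.0, -0.0], [0.0, -0.0, -1.0]]
contact_force: [0.6, 0.1, -0.5]
gripper_width: 0.991
grasp_force: 0.0
```

>>> carry_out(
  plan=[
    [0,0,-0.02,0,0,0],
    [0,0,-0.06,0,0,0],
    [0,0,-0.12,0,0,0],
    [0,0,-0.18,0,0,0],
    [0,0,-0.24,0,0,0],
    [0,0,-0.3,0,0,0],
    [0,0,-0.33,0,0,0],
    [0,0,-0.33,0,0,0],
    [0,0,-0.33,0,0,0],
  ],
)

```text
t: 30.83
tcp_pos: [0.5278, 0.1864, 0.2517]
tool_rot: [[-1.0, -0.0, 0.003], [-0.0, 1.0, 0.001], [-0.003, 0.001, -1.0]]
contact_force: [-0.5, -0.0, -0.6]
gripper_width: 1.001
grasp_force: 0.0
```

Run:
```python
from h import *
c=snap('wrist','w13');s=snap('side','s13');t=snap('top','t13')
print('expect cap',proj(c,np.array([.528,.186,.106])).round(1),'base near edge',proj(c,np.array([.507,.186,0])).round(1))
cv2.imwrite('pics/v13.png',np.hstack([c[1]['image'][:320,130:510],cv2.resize(s[1]['image'][110:310,220:430],None,fx=1.6,fy=1.6,interpolation=2)]))
im=c[1]['image'];hs=cv2.cvtColor(im,cv2.COLOR_BGR2HSV).astype(int)
m=cv2.morphologyEx(((abs((hs[...,0]-3+90)%180-90)<8)&(hs[...,1]>110)&(hs[...,2]>60)).astype(np.uint8),3,np.ones((9,9)))
uv=proj(c,np.array([.528,.186,.106])).astype(int);print(circ(c,uv,m,.106,False),circ(c,uv,m,.106))
blue=cv2.morphologyEx((im[...,0].astype(int)-im[...,2]>25).astype(np.uint8),3,np.ones((9,9)))
print('mat',rect(c,proj(c,np.array([.41,.15,.006])).astype(int),blue,.006))
```

```text
expect cap [313.9 195.5] base near edge [314.1 163.8]
(array([0.5241, 0.1873, 0.0215]), 116) (array([0.5265, 0.1871, 0.0199]), 58)
mat (array([440.1, 187.9]), 106.9, 77.1, -1.62)
```

View pics/v13.png

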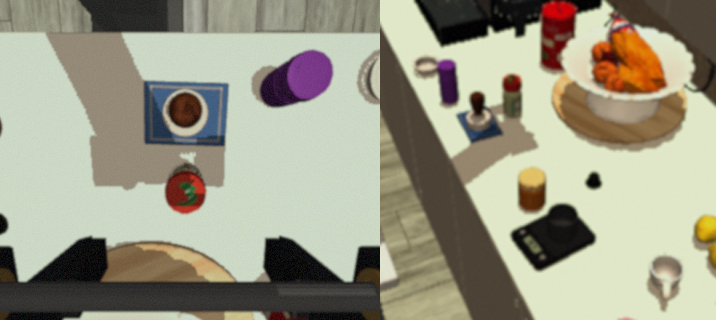

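v13: the spice jar stands upright behind the mat with its cap at (185,190). All four things are upright in their places in the side view, and the robot touches nothing. I hand in.

```bash
python3 -c "
from cell import ticket
print(ticket.hand_in())"
```

```text
the job is handed in; nothing more can be done
None
```

The job is handed in: the cup, tamper, honey jar and spice jar stand upright in their places, each measured within about 2 mm of its goal after placing, and I never touched the mug, filter basket or capsule.

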